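# Comb the steel rods into the rod tray's grooves and shut the keeper

### The job

Take the rake from its rest and comb it through the grey tray, its shoes on the tray's rims, until all three steel rods lie down in grooves, parallel; do not touch the rods with the gripper. Then put the rake back on its rest and swing the keeper bar fully shut over the rods. Leave everything else on the bench where it stands.

Things in the scene. Friction and masses are not known exactly. Their poses are not given: they have to be found in the camera images.
- tray: grey plastic rod tray fixed to the bench, 138 (x) x 242 (y) mm; origin under its centre on the bench. Two rims at its x ends (6 mm thick, inner faces at x=+-63 mm) and walls at its y ends (4 mm, inner faces y=+-117) all stand 27 mm above the bench. 13 straight grooves between them run along x.
- groove_mid (a point): middle of the tray's middle groove, on the groove floor, 4 mm above the bench; axes as the tray's. Grooves lie 18 mm apart along y, 14 mm wide between 4 mm ridges with rounded tops 16 mm above the bench. A rod down in a groove has its axis 9 mm above the bench, its top at 14; one across the ridges has its axis at 21, its top at 26.
- catch (a point): top of the block beyond the tray's wall at y=+135 mm, 27 mm above the bench, 30 (x) x 32 (y) mm, where the free end of the shut keeper lies; a small stop on its +x edge rises to 36 mm.
- rod1_mid (a point): centre of steel rod 1, 10 mm diameter, 110 mm long, about 65 g; x is along the rod. It starts lying askew across the tray's ridges. Polished: it slides on the tray and teeth (friction about 0.4) and rolls. Should one jam under the teeth, comb back the other way; slow strokes (50 mm/s) let them drop in. The rods are alike.
- rod2_mid (a point): centre of steel rod 2, 10 mm diameter, 110 mm long, about 65 g; x is along the rod. It starts lying askew across the tray's ridges. Polished: it slides on the tray and teeth (friction about 0.4) and rolls. Should one jam under the teeth, comb back the other way; slow strokes (50 mm/s) let them drop in. The rods are alike.
- rod3_mid (a point): centre of steel rod 3, 10 mm diameter, 110 mm long, about 65 g; x is along the rod. It starts lying askew across the tray's ridges. Polished: it slides on the tray and teeth (friction about 0.4) and rolls. Should one jam under the teeth, comb back the other way; slow strokes (50 mm/s) let them drop in. The rods are alike.
- rake_grip (a point): grip point of the rake, in its upright black handle: a block 60 (x) x 16 (y) mm reaching from 32 mm below to 24 mm above this point, pinched across its 16 mm (along y). x lies along the rake's head, z up. The shoes' undersides are 52 mm below this point. With the shoes on the tray's rims this point is 79 mm above the bench.
- rest_top (a point): middle of the rake rest, level with the tops of its two white pads, 18 mm above the bench; pads 30 (x) x 80 (y) mm, centred at x=+-75 mm, the teeth hang between them. The rake starts here with its shoes on the pads, its axes parallel to these, the grip point 52 mm above this point.
- keeper (a joint): angle of the keeper, a flat aluminium bar 285 mm long, 12 wide, 7 thick, that swings level over the tray on a vertical pivot (bar underside 28.5 mm above the bench, top 35.5). 0 = shut: lying along the tray's +y, over the middle of the grooves, its end over the block (it stops there); it grows counterclockwise seen from above, at 1.57 pointing along the tray's -x; up to 2.2. It stays where it is left; stiff by about 0.03 N m.
- keeper_pivot (a point): the keeper's pivot axis, 28.5 mm above the bench; fixed to the tray, axes as the tray's.
- keeper_knob (a point): middle of the keeper's upright black round knob (17 mm up from the bar's top, 52.5 mm above the bench): 14 mm diameter, 34 mm tall, standing on the bar 110 mm from the pivot; top 69.5 mm above the bench. y points along the bar away from the pivot.
- jar: bystander: closed jar, 60 mm diameter, 85 tall; origin under its centre.
- beaker: bystander: glass cup, 70 mm diameter, 95 tall; origin under its centre.
- dish: bystander: shallow white dish, 84 mm diameter, 16 tall; origin under its centre.
- wash: bystander: white bottle, 70 mm diameter, 170 tall; origin under its centre.
- spatula: bystander: thin steel lab spatula, about 200 mm long, lying on the bench; origin under its middle.
- reagent: bystander: amber bottle, 80 mm diameter, 130 tall; origin under its centre.
- rake_teeth (a point): middle of the row of 12 steel teeth, at their tips, 61 mm under the grip point; teeth 4 mm thick, from x=-50 to +50 mm, y=0. With the shoes on the rims and the head along the grooves, the tips pass 2 mm over the ridges: moved along the tray's y they push rods lying across the ridges and pass over those down in grooves.
- rod1: the same rod; origin at its centre too.
- rod2: the same rod; origin at its centre too.
- rod3: the same rod; origin at its centre too.
- rake: the whole rake, 220 g: head bar 156 (x) x 10 (y) mm, two flat shoes 20 (x) x 40 (y) x 8 mm under its ends at x=+-68 mm, teeth between them, handle above. Origin in the middle, level with the shoes' undersides, 9 mm above the tooth tips.
There are look-alikes about, which are no part of the job. Of the things shaped like the part that bears rest_top, the white one is meant.

How it is judged (in metres and radians):
On the way, in this order (a step that is already met when the one before it is completed fails the run):
1. the rake is lifted off its rest (z of rake_grip in the frame of rest_top above 0.07 m), for 0.1 s.
2. all three rods lie down in grooves, parallel to them (z of rod1_mid in the frame of tray between 0.005 and 0.0115 m and angle between the x axis of each of rod1_mid, rod2_mid, rod3_mid and the x axis of tray, either way round below 0.06 rad and x of rod1_mid in the frame of tray between -0.03 and 0.03 m and y of rod1_mid in the frame of tray between -0.117 and 0.117 m and z of rod2_mid in the frame of tray between 0.005 and 0.0115 m and x of rod2_mid in the frame of tray between -0.03 and 0.03 m and y of rod2_mid in the frame of tray between -0.117 and 0.117 m and z of rod3_mid in the frame of tray between 0.005 and 0.0115 m and x of rod3_mid in the frame of tray between -0.03 and 0.03 m and y of rod3_mid in the frame of tray between -0.117 and 0.117 m), for 0.2 s.
3. the keeper is shut (value of joint keeper below 0.08 rad), for 0.1 s.
At the end, for the whole second after the job is handed in: All three rods lie still in grooves of the tray (axis under 11.5 mm above the bench, within 0.06 rad of the grooves); the keeper is within 0.08 rad of shut; the rake stands at rest on its rest, within 20 mm and 0.25 rad of where it started there (all of step 2 and value of joint keeper below 0.08 rad and horizontal distance between rake_grip and rest_top below 0.02 m and z of rake_grip in the frame of rest_top between 0.048 and 0.055 m and angle between the x axis of rake_grip and the x axis of rest_top, either way round below 0.25 rad and angle between rake_grip's own z axis and vertical below 0.06 rad and linear speed of each of rod1, rod2, rod3, rake below 0.02 m/s); the robot touches nothing.
It fails at once if the gripper or arm touches a rod (contact force between any of the fingers, the arm and rod1 above 0.5 N or contact force between any of the fingers, the arm and rod2 above 0.5 N or contact force between any of the fingers, the arm and rod3 above 0.5 N).
It fails at once if a bystander is moved more than 20 mm (distance of any of jar, beaker, dish, wash, spatula, reagent from where it was at the start of the episode above 0.02 m).
It also fails if it takes over 67 s, if anything falls off the work surface, if the arm or the gripper's body presses on something with over 40 N, if the wrist force passes 120 N, or if a joint passes its speed limit or range.

### The arm

A 7-joint arm with a two-finger parallel gripper is mounted at the origin on the work surface. World frame = base frame: x ahead of the robot, y to its left, z up, the work surface at z = 0. Lengths are in m, angles in degrees, forces in N, time in s.
With the tool pointing down it reaches from about 0.425 to 0.875 m from the base axis. Payload 4.7 kg.
Tool frame: the origin (TCP) lies midway between the tips of the shut fingers; the grasp point (between the pads) lies env.grip_point_offset behind it (env.grip_point_offset is the distance from the TCP to the grasp point, in m); z points along the fingers, y is the line along which they close (so a half turn about z gives the same grasp; the last joint's range is limited). The gripper opens to 87 mm and grips with 3 to 60 N. Pads are 19 mm wide; open, the fingers measure 117 mm over their backs; the gripper's body (75 mm by 190 mm) begins 51 mm behind the grasp point.
Start: joints at [-69.838, 18.392, -4.016, 83.108, 1.295, 78.541, -3.26], TCP at [0.215, 0.613, 0.223] pointing down, gripper open.
Joint ranges: [-163.93, 163.93], [-17.29, 119.83], [-79.2, 71.16], [3.27, 140.29], [-89.18, 269.18], [5.43, 117.66], [-154.24, 154.24]. Speed limits (degrees/s): [147.25, 147.25, 180, 180, 180, 180, 180].

### API

Orientations are given as [roll, pitch, yaw] about the fixed x, y, z axes, in that order (R = Rz(yaw) Ry(pitch) Rx(roll)).
In Python, from cell import env gives the robot as it stands.
- The arm moves only by the shell command python3 -m creep 'ROWS' [FORCE]. ROWS is a JSON object of lists of equal length, an entry for each row: "translation": the shift along the tool's x, y, z in units of 0.08 m (1.0 is 0.08 m), a list of three; "turn": the turn, a rotation vector about the tool's x, y, z in units of 180 degrees (1.0 is 180 degrees), a list of three; "grip": the opening, from 0 (shut) to 1 (fully open). In form: {"translation": [[x, y, z], ...], "turn": [[ax, ay, az], ...], "grip": [grip, ...]}. A call has 1 to 5 rows; each row shifts and turns the commanded pose from where the row before left it, along the tool's axes as they then stand; what a row does not reach is not made up. A row lasts 1/8 s, in which the tool goes at most 62.5 mm and 10.7 degrees, less where a joint would pass 70% of its speed; a pose out of reach is approached as far as the arm can. A call with a number of a shift or a turn outside -1 to 1 is refused whole. A call with a gripper value outside its range is refused whole. The fingers move at their own pace and stop on an object; FORCE is the grip in N (left out, the last holds). Time passes only in rows, so rows that do not move let the fingers close. It gives the time, the measured TCP pose, the force, the opening and the grip force at its end, in the units of the state.
- env.get_obs(): the state, without advancing time (a new reading comes with each control period).
- env.read_camera(name): name is "scene" or "top" or "wrist"; returns a dict with "frame" (400x640x3 uint8, red, green, blue), "z_map" (400x640 float32, m along the optical axis (not along the pixel's ray), 0 where there is no reading), "K" (3x3 intrinsics, pixels), "D" ([k1, k2, p1, p2, k3] as OpenCV has them; the pictures are not rectified), "rvec" (rotation vector, rad) and "tvec" (3), from world to camera coordinates, as OpenCV has them. Camera axes: x right, y down, z forward; pixel columns grow to the right and rows downward; lengths in m; the calibration is good to about 2 mm. A picture is of the moment at which its call begins.
- env.sign_off(): hands the job in; it is judged then, once.
The state is a dict: "time_s": time; "qpos": joint angles; "joint_velocities": joint speeds; "effort": joint torques, N m; "tool_pos": TCP position; "tool_rot": TCP orientation; "force": force on the tool from outside, world axes, zero at the start; "wrist_torque": the same for the moment, N m; "grip_width": finger opening in m; "grasp_force": force on a finger pad.
Only numpy, scipy, OpenCV 4.12 (cv2) and the standard library are available. Lean on these libraries where they do the work, as an engineer would, in place of code of your own. Each camera call takes 0.05 s, during which the arm holds its last target. There are 200 camera calls.

## Working session

There is one attempt and no reset: what is moved stays moved. The work goes in short steps, Python scripts to look and compute and a shell command to move; the robot and the scene stay as the last step left them, time stands still between calls to the robot, and variables do not carry over. Pictures are saved under pics/ and viewed, at most 12 in all, crops included, and the job is handed in when it is done.

```bash
ls; mkdir -p pics
cat > h.py <<'E'
import numpy as np, cv2
from cell import env
def cam(n):
    c=env.read_camera(n); c['R']=cv2.Rodrigues(np.array(c['rvec'],float))[0]; c['t']=np.array(c['tvec'],float).reshape(3); return c
def save(c,f): cv2.imwrite('pics/'+f,c['frame'][:,:,::-1])
def ray(c,uv):
    p=cv2.undistortPoints(np.array(uv,float).reshape(-1,1,2),np.array(c['K']),np.array(c['D'])).reshape(-1,2)
    d=np.c_[p,np.ones(len(p))]; return -c['R'].T@c['t'], d@c['R']
def onplane(c,uv,z):
    o,d=ray(c,uv); return o+d*((z-o[2])/d[:,2])[:,None]
def depth(c,uv):
    o,d=ray(c,uv); uv=np.array(uv).reshape(-1,2).astype(int); return o+d*c['z_map'][uv[:,1],uv[:,0]][:,None]
E
python3 - <<'E'
from h import *
for n in ['top','scene']:
    c=cam(n); save(c,n+'0.png'); print(n,-c['R'].T@c['t'],c['R'].round(2).tolist())
o=env.get_obs(); print(o['tool_pos'],o['tool_rot'],o['time_s'],env.grip_point_offset,o['force'])
E
```

```text
pics
top [0.21760871 0.06496117 1.52036688] [[-0.01, -1.0, 0.01], [-0.98, 0.01, -0.18], [0.18, -0.01, -0.98]]
scene [ 1.23136966 -0.24707986  0.98099903] [[0.38, 0.93, -0.01], [0.69, -0.29, -0.67], [-0.62, 0.25, -0.74]]
[0.21529694 0.61280206 0.2215903 ] [-1.79905281e+02  5.62219887e-03  1.60647108e+02] 0.1 0.0187 [-0.20910055  0.02777898  0.166601  ]
```

View pics/top0.png

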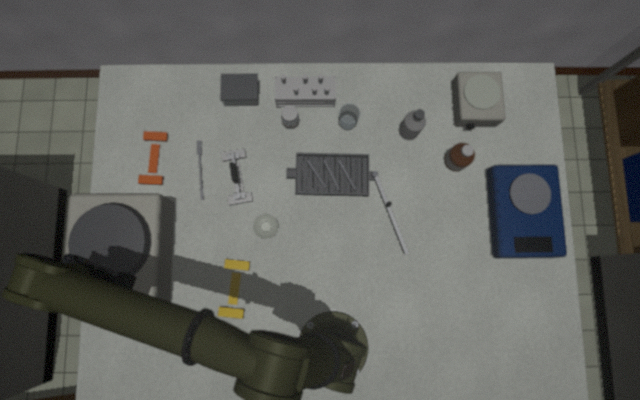

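View pics/scene0.png

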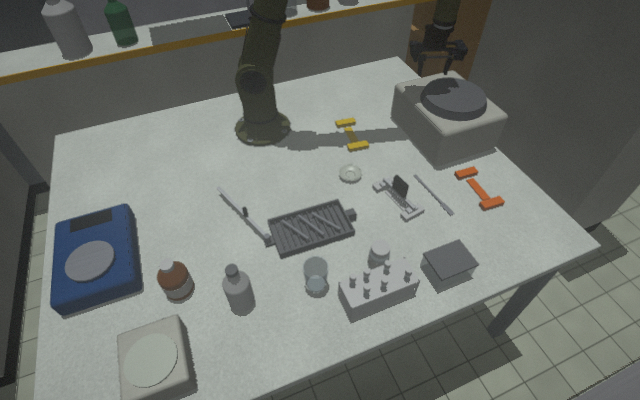

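Top view: rests are white with the rake (237,175), orange (153,158) and yellow (234,288); I choose the white one. The tray is at (332,174), with the catch block on its left (291,173), the pivot (374,175), the keeper tip (405,252) and the knob (388,204).

Run:
```python
from h import *
c=cam('top')
f=c['frame']; 
crop=f[135:265,215:415]; cv2.imwrite('pics/crop1.png',cv2.resize(crop,(800,520),interpolation=cv2.INTER_CUBIC)[:,:,::-1])
g=cv2.cvtColor(f,cv2.COLOR_RGB2GRAY)
def rect(m,z,name):
    n,l,s,ce=cv2.connectedComponentsWithStats(m.astype(np.uint8)); k=1+np.argmax(s[1:,4])
    pts=np.argwhere(l==k)[:,::-1]; P=onplane(c,pts,z)
    r=cv2.minAreaRect(P[:,:2].astype(np.float32)*1000); print(name,s[k],'rect',r,'mean',P.mean(0).round(4)); return P
box=lambda x0,y0,x1,y1:(np.pad(np.ones((y1-y0,x1-x0)),((y0,400-y1),(x0,640-x1)))>0)
print('gray samples table',g[150,275],'tray rim',g[154,330],g[165:185,333])
rect((g<105)&box(280,140,372,210),.027,'tray')
rect((g<50)&box(222,145,256,210),.094,'handle')
# height map from depth
uv=np.argwhere(c['z_map']>0)[:,::-1]; H=np.zeros((400,640)); X=depth(c,uv); H[uv[:,1],uv[:,0]]=X[:,2]
XY=np.zeros((400,640,2)); XY[uv[:,1],uv[:,0]]=X[:,:2]
print('table z',np.median(H[100:120,150:200]))
for nm,b,lo,hi in [('tray',box(280,140,372,210),.008,.033),('keeper',box(372,165,412,260),.02,.05),('knob',box(372,165,412,260),.05,.08),('handle',box(218,140,258,210),.075,.11),('rakehead/shoes',box(218,140,258,210),.012,.06)]:
    m=(H>lo)&(H<hi)&b; P=XY[m]; r=cv2.minAreaRect(P.astype(np.float32)*1000); print(nm,m.sum(),r,H[m].mean(),P.mean(0))
```

```text
gray samples table 139 tray rim 79 [75 77 75 75 74 75 80 78 80 84 85 87 90 93 90 85 83 77 80 80]
tray [ 286  153   86   44 3237] rect ((550.3411254882812, 3.258514404296875), (278.72442626953125, 142.9969482421875), 87.95787811279297) mean [ 0.5494 -0.0043  0.027 ]
handle [231 164   7  18  73] rect ((542.3875122070312, 301.9019470214844), (57.87221145629883, 13.195564270019531), 13.460467338562012) mean [0.5423 0.302  0.094 ]
table z 0.0004616945142001949
tray 1767 ((553.280517578125, 10.648651123046875), (234.88714599609375, 298.9710998535156), 0.43283429741859436) 0.01887579550579749 [ 0.55216709 -0.00587066]
keeper 352 ((423.84515380859375, -189.85813903808594), (290.6313781738281, 19.118478775024414), 19.410213470458984) 0.036427936500293905 [ 0.4219853  -0.19203683]
knob 19 ((444.7515869140625, -183.6599884033203), (12.278962135314941, 11.647042274475098), 65.26751708984375) 0.06691989153224887 [ 0.44403379 -0.18308993]
handle 108 ((547.5111083984375, 308.3018798828125), (60.752281188964844, 16.57331657409668), 8.772497177124023) 0.092768005023546 [0.54632572 0.30705042]
rakehead/shoes 512 ((562.69384765625, 307.1557922363281), (108.75241088867188, 217.7104949951172), 89.07198333740234) 0.024331748920280786 [0.54283384 0.30614359]
```

View pics/crop1.png

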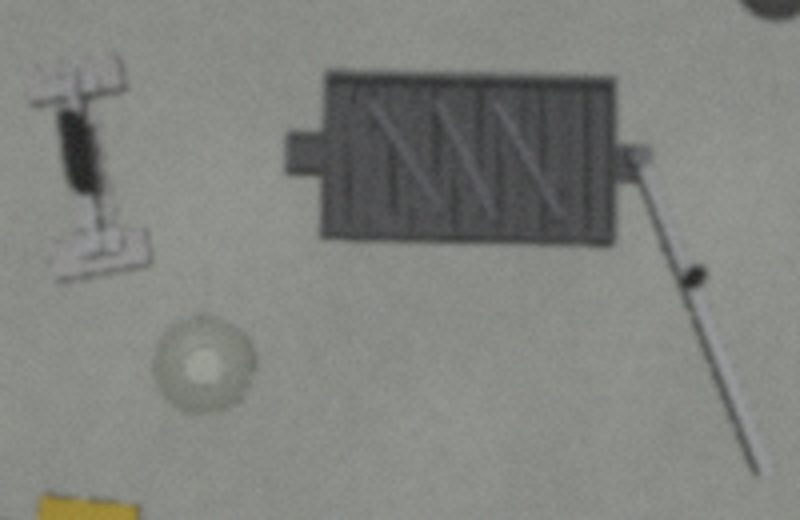

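The crop confirms the white rest carrying the rake: handle (80,150) and pads at (78,78) and (100,255). The three rods lie askew in the tray with the keeper open. Next I move above the rake to look with the wrist camera.

```bash
python3 -m creep '{"translation":[[0,0,-0.6],[-0.517,-0.226,-0.3],[-0.517,-0.226,0],[-0.517,-0.226,0],[-0.517,-0.226,0]],"turn":[[0,0,0],[0,0,0],[0,0,0],[0,0,0],[0,0,0]],"grip":[1,1,1,1,1]}' 30
python3 -m creep '{"translation":[[-0.517,-0.226,0],[-0.517,-0.226,0],[-0.517,-0.226,0],[-0.517,-0.226,0],[-0.517,-0.226,0]],"turn":[[0,0,0],[0,0,0],[0,0,0],[0,0,0],[0,0,0]],"grip":[1,1,1,1,1]}'
python3 -m creep '{"translation":[[-0.517,-0.226,0],[0,0,0],[0,0,0],[0,0,0],[0,0,0]],"turn":[[0,0,0],[0,0,-0.053],[0,0,-0.053],[0,0,-0.053],[0,0,0]],"grip":[1,1,1,1,1]}'
python3 - <<'E'
from h import *
c=cam('wrist'); save(c,'w1.png'); print(-c['R'].T@c['t'],c['R'].round(2).tolist()); o=env.get_obs(); print(o['tool_pos'],o['tool_rot'],o['qpos'],o['time_s'])
E
```

```text
time_s: 0.78
tool_pos: [0.3485, 0.489, 0.2943]
tool_rot: [-180.0, -0.0, 160.6]
force: [0.3, 0.5, 0.3]
grip_width: 0.0867
grasp_force: 0.0
time_s: 1.4
tool_pos: [0.5135, 0.3352, 0.2943]
tool_rot: [-180.0, -0.0, 160.7]
force: [1.1, 0.5, -1.2]
grip_width: 0.0868
grasp_force: 0.0
time_s: 2.02
tool_pos: [0.5456, 0.3055, 0.2942]
tool_rot: [-180.0, -0.0, -170.8]
force: [0.4, -0.5, 0.7]
grip_width: 0.0872
grasp_force: 0.0
[0.46610885 0.29335189 0.45591047] [[-0.16, 0.99, -0.0], [0.94, 0.15, 0.29], [0.29, 0.05, -0.96]]
[0.54565502 0.30553267 0.29432263] [-1.79995846e+02 -2.34258856e-02 -1.70918634e+02] [-38.72661084  13.96550247   8.70337779  80.75831572  -2.10405889
  85.45721493  68.97221915] 2.075
```

View pics/w1.png

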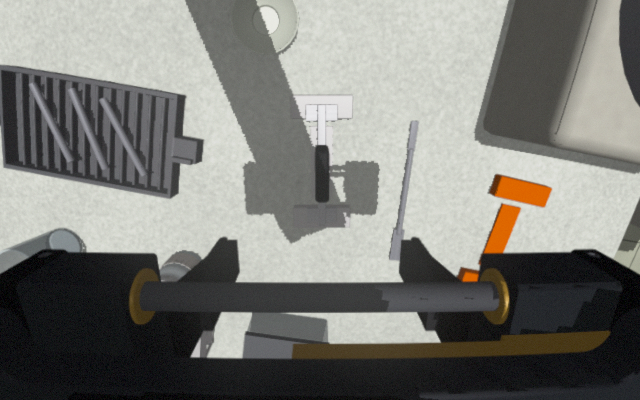

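The wrist view shows the handle top at (322,172), vertical in the image (yaw ≈ 9°). The tray spans (3..184, 66..197), with the catch at (188,150).

```bash
cat >> h.py <<'E'
def hmap(c):
    uv=np.argwhere(c['z_map']>0)[:,::-1]; X=depth(c,uv); M=np.full((400,640,3),np.nan); M[uv[:,1],uv[:,0]]=X; return M
def box(x0,y0,x1,y1):
    m=np.zeros((400,640),bool); m[y0:y1,x0:x1]=1; return m
def mrect(M,m):
    n,l,s,_=cv2.connectedComponentsWithStats(m.astype(np.uint8)); k=1+np.argmax(s[1:,4]); P=M[l==k]
    return cv2.minAreaRect(P[:,:2].astype(np.float32)*1000),P.mean(0).round(4),len(P)
E
python3 - <<'E'
from h import *
c=cam('wrist'); M=hmap(c); Z=M[:,:,2]
print('table',np.nanmedian(Z[60:90,360:440]))
print('handle',mrect(M,(Z>.085)&(Z<.1)&box(290,130,360,215)))
b=box(285,85,390,230)
print('pads+shoes', [mrect(M,(Z>.012)&(Z<.035)&box(285,y0,390,y1)) for y0,y1 in((85,125),(190,235))])
m=(Z>.0235)&(Z<.03)&box(0,50,200,215)
P=M[m]; print('rim',m.sum(),cv2.minAreaRect(P[:,:2].astype(np.float32)*1000))
# rim y+ end / x ends via plane-cast dark mask edges
g=cv2.cvtColor(c['frame'],cv2.COLOR_RGB2GRAY); print(g[130,150:215])
m=(Z>.024)&(Z<.034)&box(172,130,215,175); print('catch',mrect(M,m))
mt=(Z>.006)&(Z<.034)&box(0,50,190,215)
P=M[mt]; print('tray',cv2.minAreaRect(P[:,:2].astype(np.float32)*1000))
print('sp corner pts',onplane(c,[[184,95],[176,197],[3,66],[3,163]],.027).round(4))
E
```

```text
table -0.0005645024656812381
handle (((546.7410278320312, 309.1751403808594), (59.70026397705078, 14.928548812866211), 9.488424301147461), array([0.5456, 0.3091, 0.0929]), 728)
pads+shoes [(((473.3169860839844, 297.39227294921875), (31.93158721923828, 79.82755279541016), 9.059085845947266), array([0.4721, 0.2971, 0.0194]), 1478), (((619.7828369140625, 320.8777770996094), (31.89600372314453, 79.1831283569336), 9.328933715820312), array([0.6195, 0.3209, 0.0198]), 1049)]
rim 4222 ((551.239990234375, 8.618118286132812), (274.218994140625, 138.9773712158203), 88.2074203491211)
[ 64  55  57  69  99 109 112 111 110 110 102 110  99  70  55  58  60  81
 109 113 113 114 113 111  93  66  58  58  57  60  58  62  94 189 211 207
 207 208 209 210 208 209 211 209 214 213 212 212 210 208 208 207 212 213
 211 209 212 216 215 212 209 207 208 209 212]
catch (((549.5143432617188, 128.07977294921875), (39.84308624267578, 32.636173248291016), 77.22755432128906), array([0.5517, 0.1294, 0.0268]), 538)
tray ((550.7583618164062, -2.40057373046875), (281.5787658691406, 139.16500854492188), 88.29312133789062)
sp corner pts [[ 0.4845  0.1261  0.027 ]
 [ 0.6194  0.1216  0.027 ]
 [ 0.479  -0.1168  0.027 ]
 [ 0.609  -0.1281  0.027 ]]
```

```bash
python3 -m creep '{"translation":[[-0.018,0.043,0.6],[0,0,0.6],[0,0,0.6],[0,0,0.6],[0,0,0.5]],"turn":[[0,0,-0.001],[0,0,0],[0,0,0],[0,0,0],[0,0,0]],"grip":[1,1,1,1,1]}' 30
python3 -m creep '{"translation":[[0,0,0.13],[0,0,0],[0,0,0],[0,0,0],[0,0,0]],"turn":[[0,0,0],[0,0,0],[0,0,0],[0,0,0],[0,0,0]],"grip":[1,0.1,0.1,0.1,0.1]}' 30
python3 -m creep '{"translation":[[0,0,0],[0,0,0]],"turn":[[0,0,0],[0,0,0]],"grip":[0.05,0.0]}' 40
```

```text
time_s: 2.75
tool_pos: [0.546, 0.309, 0.0606]
tool_rot: [-180.0, -0.1, -170.7]
force: [0.6, -0.1, 0.0]
grip_width: 0.0869
grasp_force: 0.0
time_s: 3.38
tool_pos: [0.5472, 0.3096, 0.0533]
tool_rot: [180.0, 0.1, -170.6]
force: [-0.7, -0.7, -0.3]
grip_width: 0.0548
grasp_force: 0.0
time_s: 3.62
tool_pos: [0.5466, 0.3093, 0.0523]
tool_rot: [180.0, 0.0, -170.6]
force: [0.7, 0.3, 0.1]
grip_width: 0.0348
grasp_force: 0.0
```

```bash
python3 -m creep '{"translation":[[0,0,0],[0,0,0],[0,0,0],[0,0,0]],"turn":[[0,0,0],[0,0,0],[0,0,0],[0,0,0]],"grip":[0,0,0,0]}' 40
python3 -m creep '{"translation":[[0,0,-0.3],[0,0,-0.5],[0,0,-0.5],[0,0,-0.4],[0,0,0]],"turn":[[0,0,0],[0,0,0],[0,0,0],[0,0,0],[0,0,0]],"grip":[0,0,0,0,0]}' 40
python3 - <<'E'
from h import *
c=cam('wrist'); save(c,'w2.png'); c=cam('top'); save(c,'t2.png')
o=env.get_obs(); print(o['tool_pos'],o['tool_rot'],o['grip_width'],o['grasp_force'])
E
```

```text
time_s: 4.12
tool_pos: [0.5466, 0.3092, 0.0521]
tool_rot: [180.0, 0.0, -170.6]
force: [0.6, 0.1, 0.1]
grip_width: 0.016
grasp_force: 40.0
time_s: 4.75
tool_pos: [0.548, 0.31, 0.1906]
tool_rot: [179.9, 0.3, -170.6]
force: [0.8, -0.5, -2.5]
grip_width: 0.0158
grasp_force: 40.0
[0.54588085 0.30887863 0.18655756] [-1.79959194e+02 -1.08228864e-01 -1.70552294e+02] 0.015837429762807463 39.99914256390184
```

View pics/w2.png

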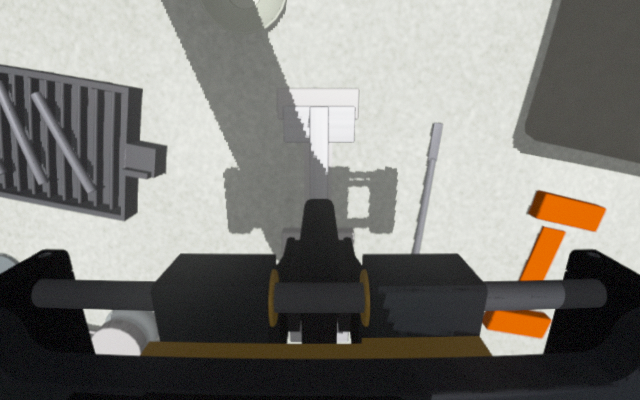

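The rake is held clear of the white rest. The tray's +y part is visible at the left, with its end wall at about (130,150) and the catch at (147,160).

Run:
```python
from h import *
for n,b in (('wrist',box(0,50,175,240)),('top',box(270,140,373,215))):
    c=cam(n); M=hmap(c); Z=M[:,:,2]; print(n,'table',np.nanmedian(Z[60:90,380:440]) if n=='wrist' else np.nanmedian(Z[215:230,300:350]))
    P=M[(Z>.0225)&(Z<.031)&b]
    for yaw in (-1.2,-1.8):
        a=np.radians(yaw); ex=np.array([np.cos(a),np.sin(a)]); ey=np.array([-np.sin(a),np.cos(a)])
        d=P[:,:2]-[.55,0]; u=d@ex; v=d@ey
        # rim edges in bins along y
        E=[]
        for lo in np.arange(-.11,.11,.01):
            s=(v>lo)&(v<lo+.01)
            if s.sum()>8: E.append([lo+.005,u[s].min(),u[s].max()])
        E=np.array(E); f1=np.polyfit(E[:,0],E[:,1],1); f2=np.polyfit(E[:,0],E[:,2],1)
        print(yaw,'edges',f1.round(4),f2.round(4),'ctr',((f1+f2)/2).round(4),len(E))
        core=abs(u)<.06; vv=v[(abs(u)>.02)&(abs(u)<.055)]; h=np.histogram(vv,np.arange(-.135,.135,.004)); print('v hi-end',np.sort(vv)[-5:].round(4),'lo',np.sort(vv)[:5].round(4))
```

```text
wrist table -0.0004898264015681941
-1.2 edges [ 0.0091 -0.0683] [0.0076 0.07  ] ctr [0.0084 0.0008] 14
v hi-end [0.116  0.116  0.116  0.1161 0.1161] lo [-0.0268 -0.0267 -0.0267 -0.0266 -0.0264]
-1.8 edges [-0.0011 -0.0684] [-0.0028  0.07  ] ctr [-0.002   0.0008] 14
v hi-end [0.116  0.1162 0.1162 0.1163 0.1165] lo [-0.0264 -0.0263 -0.0263 -0.0262 -0.026 ]
top table 0.0005640712965115924
-1.2 edges [ 0.0054 -0.0657] [0.0042 0.0707] ctr [0.0048 0.0025] 22
v hi-end [0.1129 0.1129 0.113  0.113  0.1131] lo [-0.127  -0.1268 -0.1268 -0.1266 -0.1263]
-1.8 edges [-0.0043 -0.0657] [-0.0059  0.0707] ctr [-0.0051  0.0025] 22
v hi-end [0.1126 0.1126 0.1127 0.1128 0.1129] lo [-0.1267 -0.1266 -0.1266 -0.1266 -0.1264]
```

```bash
python3 -m creep '{"translation":[[0,0,0],[0,0,0],[-0.029,-0.447,0],[-0.029,-0.447,0],[-0.029,-0.447,0]],"turn":[[0,0,0.031],[0,0,0.031],[0,0,0],[0,0,0],[0,0,0]],"grip":[0,0,0,0,0]}' 40
python3 -m creep '{"translation":[[-0.029,-0.447,0],[-0.029,-0.447,0],[-0.029,-0.447,0],[0,0,0.5],[0,0,0.5]],"turn":[[0,0,0],[0,0,0],[0,0,0],[0,0,0],[0,0,0]],"grip":[0,0,0,0,0]}' 40
python3 -m creep '{"translation":[[0,0,0.2],[0,0,0.1]],"turn":[[0,0,0],[0,0,0]],"grip":[0,0]}' 40
python3 - <<'E'
from h import *
c=cam('wrist'); f=c['frame']; 
s=cam('scene')['frame'][180:280,240:400]
s=cv2.resize(s,(640,400),interpolation=2); im=np.vstack([f[:,:],s]); cv2.imwrite('pics/w3.png',cv2.resize(im,(480,600))[:,:,::-1])
o=env.get_obs(); print(o['tool_pos'],o['tool_rot'],o['force'],o['time_s'])
E
```

```text
time_s: 5.58
tool_pos: [0.5494, 0.2003, 0.1861]
tool_rot: [-179.9, -0.2, 178.3]
force: [-0.2, -0.3, -2.5]
grip_width: 0.0158
grasp_force: 40.0
time_s: 6.2
tool_pos: [0.5534, 0.0936, 0.106]
tool_rot: [-180.0, -0.1, 178.2]
force: [0.1, 1.0, -2.7]
grip_width: 0.0155
grasp_force: 40.0
time_s: 6.45
tool_pos: [0.5535, 0.0943, 0.083]
tool_rot: [-180.0, -0.1, 178.3]
force: [-0.4, 0.0, -1.5]
grip_width: 0.0161
grasp_force: 40.0
[0.55414985 0.09449422 0.08396062] [-1.79988695e+02 -1.99232418e-02  1.78299328e+02] [ 0.18721868  0.1708251  -2.16638199] 6.55
```

View pics/w3.png

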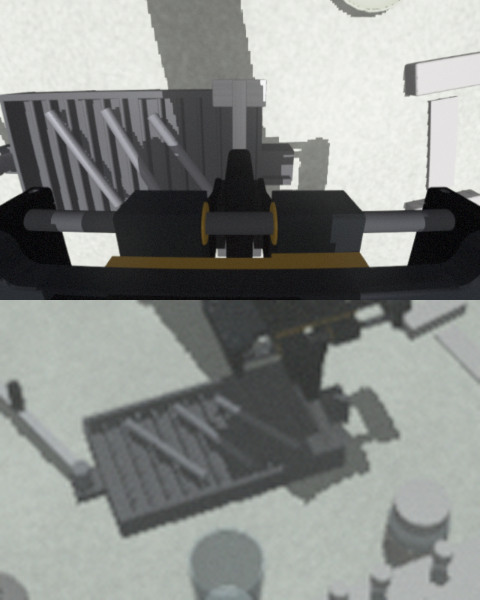

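Wrist view: the rake head is over the +y end of the tray at (238,95) and the rods lie to its left. In the scene part of the picture the shoe is over the rim at (325,440), clear of the rods.

```bash
python3 -m creep '{"translation":[[0,0,0.15],[0,0,0.07],[0,0,0.04],[0,0,0.03],[0,0,0]],"turn":[[0,0,0],[0,0,0],[0,0,0],[0,0,0],[0,0,0]],"grip":[0,0,0,0,0]}' 40
python3 -m creep '{"translation":[[0,0,0]],"turn":[[0,0,0]],"grip":[0]}'
```

```text
time_s: 7.18
tool_pos: [0.5544, 0.0944, 0.0612]
tool_rot: [180.0, 0.0, 178.3]
force: [0.7, 0.5, -2.9]
grip_width: 0.0157
grasp_force: 40.0
time_s: 7.3
tool_pos: [0.5543, 0.0944, 0.0611]
tool_rot: [180.0, 0.0, 178.3]
force: [-0.2, -0.2, -2.1]
grip_width: 0.0156
grasp_force: 40.0
```

```bash
python3 -m creep '{"translation":[[0,0,0.015],[0,0,0]],"turn":[[0,0,0],[0,0,0]],"grip":[0,0]}'
python3 -m creep '{"translation":[[0,0,0.01],[0,0,0]],"turn":[[0,0,0],[0,0,0]],"grip":[0,0]}'
```

```text
time_s: 7.55
tool_pos: [0.5545, 0.0945, 0.061]
tool_rot: [180.0, 0.0, 178.3]
force: [-2.6, -0.8, 5.0]
grip_width: 0.0158
grasp_force: 40.0
time_s: 7.8
tool_pos: [0.5547, 0.0945, 0.061]
tool_rot: [180.0, 0.1, 178.3]
force: [-3.5, -0.2, 9.4]
grip_width: 0.0159
grasp_force: 40.0
```

```bash
for i in 1 2 3; do python3 -m creep '{"translation":[[0,-0.08,0],[0,-0.08,0],[0,-0.08,0],[0,-0.08,0],[0,-0.08,0]],"turn":[[0,0,0],[0,0,0],[0,0,0],[0,0,0],[0,0,0]],"grip":[0,0,0,0,0]}' | grep -E 'tool|force:'; done
python3 - <<'E'
from h import *
c=cam('top'); s=cam('scene')
a=cv2.resize(c['frame'][140:210,270:390],(600,350),interpolation=2); b=cv2.resize(s['frame'][190:265,255:365],(367,250),interpolation=2)
b=cv2.copyMakeBorder(b,0,0,0,600-367,0); cv2.imwrite('pics/s4.png',np.vstack([a,b])[:,:,::-1])
E
```

```text
tool_pos: [0.5549, 0.0637, 0.061]
tool_rot: [179.9, 0.2, 178.3]
force: [0.6, 1.9, 5.8]
grasp_force: 40.0
tool_pos: [0.554, 0.0321, 0.0611]
tool_rot: [179.8, 0.2, 178.3]
force: [-0.4, 8.7, 9.0]
grasp_force: 40.0
tool_pos: [0.5531, -0.0005, 0.061]
tool_rot: [179.9, 0.2, 178.3]
force: [0.3, 2.6, 6.4]
grasp_force: 40.0
```

View pics/s4.png

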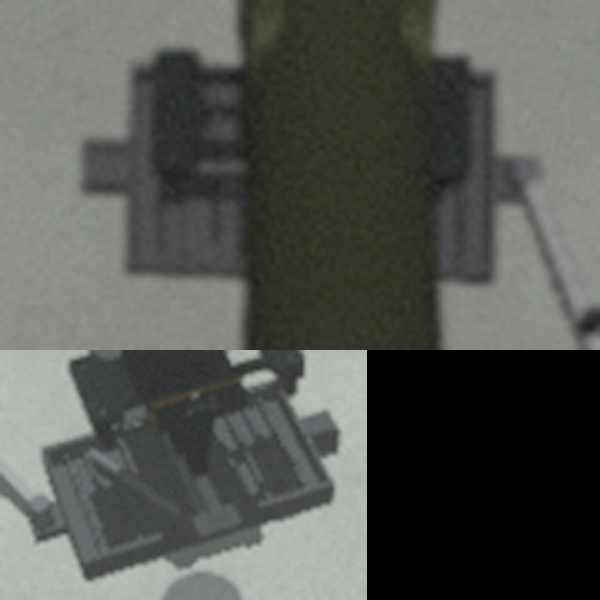

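Rod 3 is still askew ahead of the rake (scene part, (130,480)), and the shoe rides on the rim at (215,520). I continue the stroke.

```bash
for i in 1 2 3; do python3 -m creep '{"translation":[[0,-0.08,0],[0,-0.08,0],[0,-0.08,0],[0,-0.08,0],[0,-0.08,0]],"turn":[[0,0,0],[0,0,0],[0,0,0],[0,0,0],[0,0,0]],"grip":[0,0,0,0,0]}' | grep -E 'tool|force:'; done
python3 - <<'E'
from h import *
c=cam('wrist'); s=cam('scene')
a=cv2.resize(c['frame'],(480,300)); b=cv2.resize(s['frame'][190:265,255:365],(480,300),interpolation=2)
cv2.imwrite('pics/s5.png',np.vstack([a,b])[:,:,::-1])
E
```

```text
tool_pos: [0.5522, -0.0325, 0.0611]
tool_rot: [179.9, 0.2, 178.3]
force: [0.0, 3.2, 5.4]
grasp_force: 40.0
tool_pos: [0.5512, -0.0646, 0.0611]
tool_rot: [179.9, 0.2, 178.3]
force: [-0.3, 1.8, 5.9]
grasp_force: 40.0
tool_pos: [0.5503, -0.0966, 0.0611]
tool_rot: [179.9, 0.2, 178.3]
force: [0.1, 3.7, 7.3]
grasp_force: 40.0
```

View pics/s5.png

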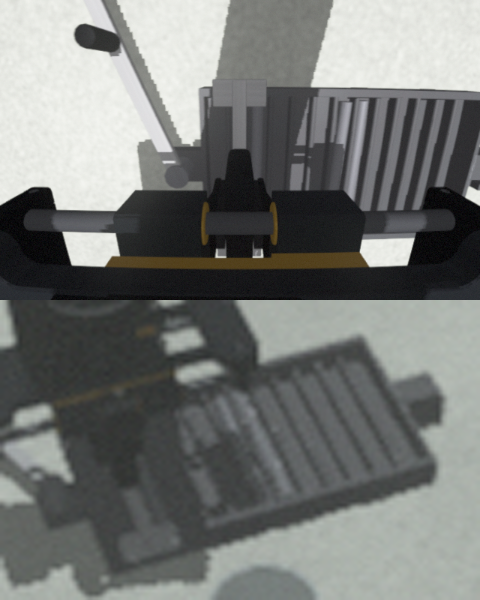

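Two rods lie in grooves at about (345,150) and (362,150). The third is hidden near or under the rake, around (260,130). I lift and swing toward the rest so the wrist camera sees the tray.

```bash
python3 -m creep '{"translation":[[0,0,-0.3],[0,0,-0.6],[0,0,-0.6],[0,0.3,-0.6],[0.022,0.56,-0.3]],"turn":[[0,0,0],[0,0,0],[0,0,0],[0,0,0],[0,0,0]],"grip":[0,0,0,0,0]}' | grep tool
python3 -m creep '{"translation":[[0.025,0.56,0],[0.025,0.56,0],[0.025,0.56,0],[0.025,0.56,0],[0.025,0.56,0]],"turn":[[0,0,0],[0,0,0],[0,0,0],[0,0,0],[0,0,0]],"grip":[0,0,0,0,0]}' | grep tool
python3 -m creep '{"translation":[[0.025,0.5,0],[0,0,0],[0,0,0]],"turn":[[0,0,0],[0,0,-0.031],[0,0,-0.031]],"grip":[0,0,0]}' | grep tool
python3 - <<'E'
from h import *
c=cam('wrist'); M=hmap(c); Z=M[:,:,2]
T=np.array([.5512,-.0055]); a=np.radians(-1.7); R=np.array([[np.cos(a),np.sin(a)],[-np.sin(a),np.cos(a)]])
L=(M[:,:,:2]-T)@R.T; inn=(abs(L[:,:,0])<.06)&(abs(L[:,:,1])<.116)
vis=np.where(inn&np.isfinite(Z)); print('in view y range',np.nanmin(L[:,:,1][inn]),np.nanmax(L[:,:,1][inn]))
m=inn&(Z>.0185); print('above ridges',m.sum(), L[m][:10].round(3).tolist())
# height profile along y at several x
for x in (-.03,0,.03):
    print(x,[(int(1000*y),int(1e4*np.nanmedian(Z[inn&(abs(L[:,:,0]-x)<.012)&(abs(L[:,:,1]-y)<.0025)]))) for y in np.arange(-108,109,18)/1000 if (inn&(abs(L[:,:,0]-x)<.012)&(abs(L[:,:,1]-y)<.0025)).any()])
save(c,'w6.png')
E
```

```text
tool_pos: [0.5499, -0.0306, 0.2543]
tool_rot: [-180.0, 0.3, 178.0]
tool_pos: [0.5452, 0.1968, 0.2509]
tool_rot: [180.0, 0.0, 178.3]
tool_pos: [0.5443, 0.2362, 0.2505]
tool_rot: [-180.0, -0.0, -170.3]
in view y range -0.11599712895205325 0.11014887052343883
above ridges 13 [[-0.049, -0.115], [-0.037, -0.116], [-0.026, -0.116], [-0.016, -0.116], [-0.01, -0.115], [-0.005, -0.115], [0.019, -0.116], [0.027, -0.116], [0.045, -0.116], [0.05, -0.116]]
-0.03 [(-108, 48), (-90, 40), (-72, 123), (-54, 42), (-36, 41), (-18, 37), (0, 131), (18, 120), (36, 36), (54, 36), (72, 36), (90, 35), (108, 33)]
0 [(-108, 48), (-90, 39), (-72, 120), (-54, 41), (-36, 34), (-18, 37), (0, 129), (18, 116), (36, 37), (54, 36), (72, 34), (90, 31), (108, 34)]
0.03 [(-108, 42), (-90, 46), (-72, 124), (-54, 35), (-36, 38), (-18, 37), (0, 130), (18, 115), (36, 35), (54, 36), (72, 37), (90, 34), (108, 37)]
```

View pics/w6.png

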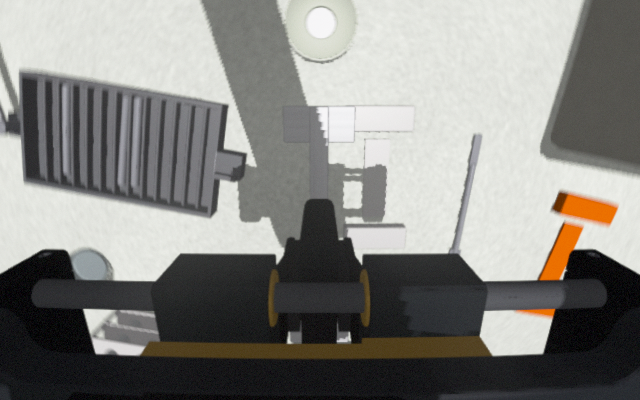

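All three rods are down in grooves: tray y ≈ −72, 0 and +18 mm (pixels (66,130), (122,140), (136,140)). I check their x extents, then return the rake.

```bash
python3 - <<'E'
from h import *
c=cam('wrist'); M=hmap(c); Z=M[:,:,2]
T=np.array([.5512,-.0055]); a=np.radians(-1.7); R=np.array([[np.cos(a),np.sin(a)],[-np.sin(a),np.cos(a)]])
L=(M[:,:,:2]-T)@R.T
for y in (-.072,0,.018):
    m=(abs(L[:,:,1]-y)<.0045)&(Z>.009)&(Z<.017)&(abs(L[:,:,0])<.0625); u=L[m]; p=np.polyfit(u[:,0],u[:,1],1); print(y,m.sum(),np.percentile(u[:,0],[1,99]).round(4),p.round(4))
E
python3 -m creep '{"translation":[[-0.09,0.45,0],[-0.09,0.445,0],[0,0,0.6],[0,0,0.6],[0,0,0.6]],"turn":[[0,0,0.002],[0,0,0],[0,0,0],[0,0,0],[0,0,0]],"grip":[0,0,0,0,0]}' | grep tool
python3 -m creep '{"translation":[[0,0,0.3],[0,0,0],[0,0,0]],"turn":[[0,0,0],[0,0,0],[0,0,0]],"grip":[0,0,0]}' | grep -E 'tool|force'
```

```text
-0.072 633 [-0.0583  0.0493] [-0.0009 -0.0723]
0 617 [-0.0573  0.0514] [-0.0139  0.0009]
0.018 630 [-0.0581  0.0498] [0.0011 0.0176]
tool_pos: [0.5473, 0.3084, 0.1056]
tool_rot: [180.0, 0.0, -171.0]
tool_pos: [0.5483, 0.309, 0.0845]
tool_rot: [179.9, 0.1, -171.0]
force: [-0.2, -0.5, -2.1]
grasp_force: 40.0
```

```bash
python3 -m creep '{"translation":[[0.02,0.003,0.15],[0,0,0.13],[0,0,0.08],[0,0,0.045],[0,0,0]],"turn":[[0,0,-0.002],[0,0,0],[0,0,0],[0,0,0],[0,0,0]],"grip":[0,0,0,0,0]}' | grep -E 'tool|force'
python3 -m creep '{"translation":[[0,0,0.005],[0,0,0]],"turn":[[0,0,0],[0,0,0]],"grip":[0,0]}' | grep -E 'tool|force'
```

```text
tool_pos: [0.5459, 0.3087, 0.0521]
tool_rot: [180.0, 0.0, -170.6]
force: [-3.0, -1.6, 4.5]
grasp_force: 40.0
tool_pos: [0.5459, 0.3087, 0.0521]
tool_rot: [180.0, 0.0, -170.6]
force: [-3.5, -1.7, 7.3]
grasp_force: 40.0
```

```bash
python3 -m creep '{"translation":[[0,0,0],[0,0,0],[0,0,0],[0,0,0],[0,0,0]],"turn":[[0,0,0],[0,0,0],[0,0,0],[0,0,0],[0,0,0]],"grip":[0.55,0.55,0.55,0.55,0.55]}' | grep -E 'tool|force|width'
python3 -m creep '{"translation":[[0,0,-0.3],[0,0,-0.6],[0,0,-0.6],[0,0,-0.6],[0.205,-0.533,0]],"turn":[[0,0,0],[0,0,0],[0,0,0],[0,0,0],[0,0,0]],"grip":[0.55,0.55,0.55,0.55,0.55]}' | grep -E 'tool'
for i in 1 2; do python3 -m creep '{"translation":[[0.205,-0.533,0],[0.205,-0.533,0],[0.205,-0.533,0],[0.205,-0.533,0],[0.205,-0.533,0]],"turn":[[0,0,0],[0,0,0],[0,0,0],[0,0,0],[0,0,0]],"grip":[0.55,0.55,0.55,0.55,0.55]}' | grep -E 'tool|width'; done
python3 -m creep '{"translation":[[0,0,0],[0,0,0]],"turn":[[0,0,-0.05],[0,0,0]],"grip":[0.45,0.45]}' | grep -E 'tool|time'
python3 - <<'E'
from h import *
c=cam('wrist'); M=hmap(c); Z=M[:,:,2]; save(c,'w7.png')
t=cam('top'); Mt=hmap(t); Zt=Mt[:,:,2]
print('handle',mrect(Mt,(Zt>.08)&(Zt<.105)&box(218,140,258,210)))
b=box(0,0,640,240)
print('knob w',mrect(M,(Z>.060)&(Z<.075)&b)); print('bar w',mrect(M,(Z>.031)&(Z<.042)&b))
print(env.get_obs()['tool_pos'],env.get_obs()['qpos'])
E
```

```text
tool_pos: [0.5457, 0.3085, 0.0501]
tool_rot: [-180.0, -0.0, -170.6]
force: [-0.0, -0.3, -0.1]
grip_width: 0.047
grasp_force: 0.0
tool_pos: [0.5381, 0.2684, 0.223]
tool_rot: [179.7, 0.5, -170.2]
tool_pos: [0.4901, 0.0385, 0.2183]
tool_rot: [180.0, 0.0, -170.6]
grip_width: 0.0481
tool_pos: [0.4442, -0.1852, 0.2184]
tool_rot: [180.0, 0.1, -170.6]
grip_width: 0.0476
time_s: 18.1
tool_pos: [0.4446, -0.1841, 0.2182]
tool_rot: [180.0, 0.0, -161.7]
handle (((547.5517578125, 307.89593505859375), (59.933414459228516, 16.326566696166992), 10.899026870727539), array([0.5462, 0.3071, 0.0923]), 104)
knob w (((565.7013549804688, -421.07550048828125), (62.46070098876953, 15.378219604492188), 87.4432373046875), array([ 0.5635, -0.4136,  0.0671]), 457)
bar w (((363.0269775390625, -212.19412231445312), (162.76748657226562, 12.171378135681152), 19.792713165283203), array([ 0.3582, -0.2139,  0.035 ]), 2062)
[ 0.44480671 -0.18317063  0.21812584] [-11.38528662  -3.44482046  29.70693177 107.59805878   1.74319091
  75.40219671 126.18801231]
```

View pics/w7.png

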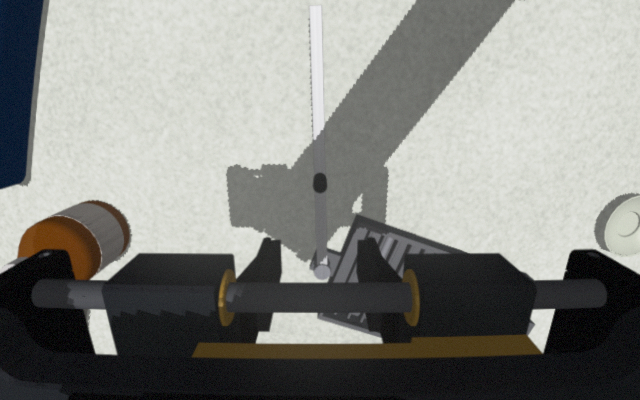

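The knob is at (320,183), the bar runs straight up the image from the pivot (320,270), and the fingers straddle its line.

Run:
```python
from h import *
c=cam('wrist'); g=cv2.cvtColor(c['frame'],cv2.COLOR_RGB2GRAY); M=hmap(c); Z=M[:,:,2]
b=box(300,160,340,205); print('knob top',mrect(M,(Z>.06)&(Z<.075)&b)); print('piv',onplane(c,[[321,270]],.0385))
```

```text
knob top (((443.20281982421875, -183.58401489257812), (12.846534729003906, 13.305150985717773), 42.285640716552734), array([ 0.4425, -0.1836,  0.0682]), 179)
piv [[ 0.5443171  -0.14686832  0.0385    ]]
```

```bash
python3 -m creep '{"translation":[[0.022,0,0.5],[0,0,0.6],[0,0,0.6],[0,0,0.4],[0,0,0.05]],"turn":[[0,0,-0.008],[0,0,0],[0,0,0],[0,0,0],[0,0,0]],"grip":[0.45,0.45,0.45,0.45,0.45]}' | grep -E 'tool|force'
python3 -m creep '{"translation":[[0,0,0],[0,0,0],[0,0,0],[0,0,0],[0,0,0]],"turn":[[0,0,0],[0,0,0],[0,0,0],[0,0,0],[0,0,0]],"grip":[0,0,0,0,0]}' 8
```

```text
tool_pos: [0.4412, -0.1832, 0.0442]
tool_rot: [179.9, -0.2, -160.1]
force: [0.1, -0.3, 0.0]
grasp_force: 0.0
time_s: 19.5
tool_pos: [0.4439, -0.1846, 0.0471]
tool_rot: [-180.0, 0.1, -160.1]
force: [-0.6, 1.0, 7.0]
grip_width: 0.0135
grasp_force: 8.0
```

```bash
for i in 1 2; do python3 -m creep '{"translation":[[-0.0052,0.12,0],[-0.0052,0.12,0],[-0.0052,0.12,0],[-0.0052,0.12,0],[-0.0052,0.12,0]],"turn":[[0,0,0.0278],[0,0,0.0278],[0,0,0.0278],[0,0,0.0278],[0,0,0.0278]],"grip":[0,0,0,0,0]}' 8 | grep -E 'tool|force|width'; done
python3 - <<'E'
import numpy as np; from cell import env
p=env.get_obs()['tool_pos'][:2]-np.array([.547,-.1465]); print(np.hypot(*p), np.degrees(np.arctan2(p[1],p[0]))%360)
E
```

```text
tool_pos: [0.4375, -0.1372, 0.0471]
tool_rot: [-180.0, 0.1, 174.7]
force: [-0.3, -0.3, 6.3]
grip_width: 0.0137
grasp_force: 8.0
tool_pos: [0.4519, -0.0913, 0.047]
tool_rot: [180.0, 0.0, 149.7]
force: [-0.8, 0.0, 7.4]
grip_width: 0.0134
grasp_force: 8.0
0.11000589260911679 149.87033581722315
```

```bash
for i in 1 2; do python3 -m creep '{"translation":[[-0.0052,0.12,0],[-0.0052,0.12,0],[-0.0052,0.12,0],[-0.0052,0.12,0],[-0.0052,0.12,0]],"turn":[[0,0,0.0278],[0,0,0.0278],[0,0,0.0278],[0,0,0.0278],[0,0,0.0278]],"grip":[0,0,0,0,0]}' 8 | grep -E 'tool|force|width'; done
python3 -m creep '{"translation":[[-0.0052,0.12,0],[-0.0052,0.12,0],[0,0.03,0],[0,0.015,0],[0,0,0]],"turn":[[0,0,0.0278],[0,0,0.0278],[0,0,0],[0,0,0],[0,0,0]],"grip":[0,0,0,0,0]}' 8 | grep -E 'tool|force|width'
python3 - <<'E'
import numpy as np; from cell import env
p=env.get_obs()['tool_pos'][:2]-np.array([.547,-.1465]); print(np.hypot(*p), np.degrees(np.arctan2(p[1],p[0]))%360)
E
```

```text
tool_pos: [0.4844, -0.0559, 0.0471]
tool_rot: [179.9, -0.0, 124.7]
force: [-0.7, 0.4, 6.4]
grip_width: 0.0135
grasp_force: 8.0
tool_pos: [0.5288, -0.0378, 0.0471]
tool_rot: [179.9, -0.0, 99.7]
force: [0.1, 0.8, 6.1]
grip_width: 0.0138
grasp_force: 8.0
tool_pos: [0.5506, -0.0363, 0.047]
tool_rot: [180.0, -0.1, 89.9]
force: [-2.2, 0.5, 8.1]
grip_width: 0.0134
grasp_force: 8.0
0.11028822954843126 88.12373935938287
```

```bash
python3 -m creep '{"translation":[[0,0.02,0],[0,0.01,0],[0,0,0]],"turn":[[0,0,0],[0,0,0],[0,0,0]],"grip":[0,0,0]}' 8 | grep -E 'tool|force|width'
python3 -m creep '{"translation":[[0,0,0],[0,0,0],[0,0,0],[0,0,0],[0,0,0]],"turn":[[0,0,0],[0,0,0],[0,0,0],[0,0,0],[0,0,0]],"grip":[0.35,0.35,0.35,0.35,0.35]}' | grep -E 'tool|force|width'
python3 -m creep '{"translation":[[0,0,-0.4],[0,0,-0.6],[0,0,-0.6],[0.4,0,-0.6],[0.6,0,0]],"turn":[[0,0,0],[0,0,0],[0,0,0],[0,0,0],[0,0,0]],"grip":[0.35,0.35,0.35,0.35,0.35]}' | grep -E 'tool|force|width'
python3 -m creep '{"translation":[[0,-0.6,0],[0,-0.6,0],[0,-0.6,0],[0,0,0],[0,0,0]],"turn":[[0,0,0],[0,0,0],[0,0,0],[0,0,0],[0,0,0]],"grip":[0.35,0.35,0.35,0.35,0.35]}' | grep -E 'tool|time'
python3 - <<'E'
from h import *
c=cam('wrist'); t=cam('top'); s=cam('scene')
a=cv2.resize(t['frame'][140:215,220:400],(600,250),interpolation=2); b=cv2.resize(s['frame'][170:270,240:440],(600,300),interpolation=2)
cv2.imwrite('pics/s8.png',np.vstack([a,b])[:,:,::-1])
print(env.get_obs()['tool_pos'],env.get_obs()['joint_velocities'])
T=np.array([.5512,-.0055]); a=np.radians(-1.7); R=np.array([[np.cos(a),np.sin(a)],[-np.sin(a),np.cos(a)]])
for n,q in (('w',c),('t',t),('s',s)):
    M=hmap(q); Z=M[:,:,2]; L=(M[:,:,:2]-T)@R.T
    m=(Z>.031)&(Z<.041)&(abs(L[:,:,1])<.15)&(abs(L[:,:,0])<.05)
    if m.sum()>20: print(n,'bar (x vs y)',m.sum(),np.polyfit(L[m][:,1],L[m][:,0],1))
    m=(Z>.085)&(Z<.1)&(abs(M[:,:,0]-.546)<.05)&(abs(M[:,:,1]-.309)<.05)
    if m.sum()>20: print(n,'handle',mrect(M,m))
    for y in (-.072,0,.018):
        m=(abs(L[:,:,1]-y)<.0045)&(Z>.009)&(Z<.02)&(abs(L[:,:,0])<.0625)
        if m.sum()>40: u=L[m]; print(n,y,m.sum(),np.percentile(u[:,0],[1,99]).round(3),np.polyfit(u[:,0],u[:,1],1).round(3),np.median(Z[m]))
E
```

```text
tool_pos: [0.5507, -0.0363, 0.0465]
tool_rot: [-179.7, -0.1, 89.8]
force: [-7.2, 1.3, 11.3]
grip_width: 0.0135
grasp_force: 8.0
tool_pos: [0.5529, -0.0369, 0.0461]
tool_rot: [180.0, 0.0, 89.8]
force: [0.9, 0.7, 0.2]
grip_width: 0.0303
grasp_force: 0.0
tool_pos: [0.556, 0.0421, 0.2271]
tool_rot: [179.5, -0.1, 89.5]
force: [1.0, 0.9, -0.4]
grip_width: 0.0304
grasp_force: 0.0
time_s: 24.88
tool_pos: [0.4099, 0.0437, 0.2227]
tool_rot: [179.9, -0.0, 89.8]
[0.41009645 0.04347706 0.22217936] [ 0.01630684  0.23855821 -0.05363546  0.14218039 -0.05318254  0.12215425
 -0.1177365 ]
w bar (x vs y) 2034 [ 0.03786925 -0.00259774]
w 0 561 [-0.058  0.062] [-0.014  0.   ] 0.01285417258823085
w 0.018 514 [-0.059  0.062] [0.003 0.017] 0.012783280943948344
t bar (x vs y) 151 [0.01219234 0.0014176 ]
t handle (((547.072509765625, 308.17083740234375), (58.88160705566406, 16.716995239257812), 9.317724227905273), array([0.5466, 0.3073, 0.0932]), 98)
t -0.072 55 [-0.057  0.06 ] [ 0.014 -0.074] 0.013933577582177392
s bar (x vs y) 366 [0.00762979 0.00333804]
s handle (((548.7479858398438, 305.3326110839844), (58.62423324584961, 17.57286262512207), 8.054716110229492), array([0.5501, 0.3045, 0.0923]), 86)
s -0.072 43 [-0.062  0.049] [ 0.004 -0.072] 0.013458476034688083
s 0 60 [-0.062  0.051] [ 0.006 -0.   ] 0.013746472127518894
s 0.018 46 [-0.062  0.052] [-0.007  0.018] 0.012889135801148255
```

View pics/s8.png

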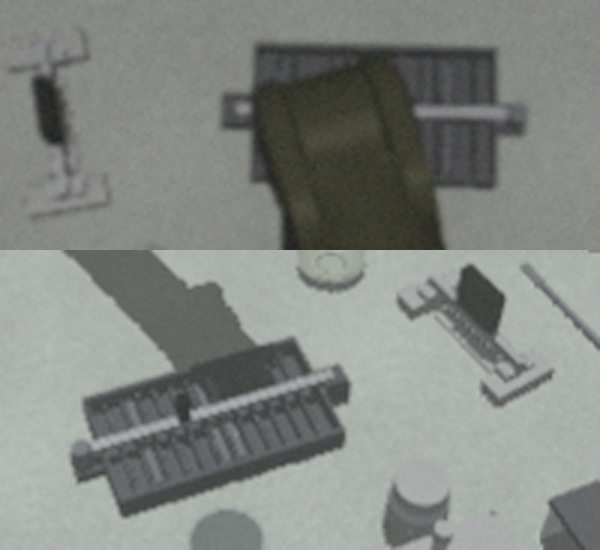

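The keeper lies along the tray with its end on the catch (335,378), the rods are in their grooves and the rake is back on its rest (470,330). Everything checks out, so I hand in.

```bash
python3 -m creep '{"translation":[[0,0,0]],"turn":[[0,0,0]],"grip":[0.35]}' | grep time; python3 -c "
from cell import env
print(env.sign_off())"
```

```text
time_s: 25.15
the job is handed in; nothing more can be done
None
```

I handed the job in at 25 s: by the last camera check all three rods lie in grooves, the rake is back on its rest and the keeper is pressed shut; sign-off gave no verdict.

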